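# Restock the die rack

### The job

Two pockets of the wooden die rack are empty, and the two spare dies that belong there lie on their sides on the bench. Stand one spare in each empty pocket, pattern tongue up and fully home, without dropping them; they must be turned upright before they go in, and the bench block is a free place to stand them and take them again from above. Leave the dies already in the rack and everything else on the bench where they are.

Things in the scene. Friction and masses are not known exactly. Their poses are not given: they have to be found in the camera images.
- rack: Wooden die rack fixed to the bench: block 236 (its x) x 75 (its y) x 45 mm high (its z), with five pockets in a row along its x, 44 mm apart, and an end cheek 14 mm thick and 88 mm high at each end (its outer faces 264 mm apart). Origin under the centre. Pockets are 24 mm (rack x) x 32 mm (rack y), 30 mm deep, 1.5 mm chamfer; three hold dies, two are empty.
- pocket0 (a point): Centre of the mouth of pocket 0, level with the rack's top face (45 mm above the bench, 30 mm above the pocket's floor); axes as the rack's. Pockets number 0 to 4 along the rack's +x. Any may be empty or taken.
- pocket1 (a point): Centre of the mouth of pocket 1, level with the rack's top face (45 mm above the bench, 30 mm above the pocket's floor); axes as the rack's. Pockets number 0 to 4 along the rack's +x. Any may be empty or taken.
- pocket2 (a point): Centre of the mouth of pocket 2, level with the rack's top face (45 mm above the bench, 30 mm above the pocket's floor); axes as the rack's. Pockets number 0 to 4 along the rack's +x. Any may be empty or taken.
- pocket3 (a point): Centre of the mouth of pocket 3, level with the rack's top face (45 mm above the bench, 30 mm above the pocket's floor); axes as the rack's. Pockets number 0 to 4 along the rack's +x. Any may be empty or taken.
- pocket4 (a point): Centre of the mouth of pocket 4, level with the rack's top face (45 mm above the bench, 30 mm above the pocket's floor); axes as the rack's. Pockets number 0 to 4 along the rack's +x. Any may be empty or taken.
- spare_a: Bare steel die: a shank 22 (its x) x 30 (its y) x 55 mm (its z) with, on top, a tongue 10 x 30 x 18 mm that carries the pattern (same 30 mm width, thinner in x); 73 mm overall, about 0.3 kg. Origin at the centre of the foot (plain end), z from foot to tongue. A spare, lying on a broad face on the bench at the start (z level, x upright), its tongue more or less towards the robot.
- spare_b: Bare steel die: a shank 22 (its x) x 30 (its y) x 55 mm (its z) with, on top, a tongue 10 x 30 x 18 mm that carries the pattern (same 30 mm width, thinner in x); 73 mm overall, about 0.3 kg. Origin at the centre of the foot (plain end), z from foot to tongue. A spare, lying on a broad face on the bench at the start (z level, x upright), its tongue more or less towards the robot.
- die_a: Bare steel die: a shank 22 (its x) x 30 (its y) x 55 mm (its z) with, on top, a tongue 10 x 30 x 18 mm that carries the pattern (same 30 mm width, thinner in x); 73 mm overall, about 0.3 kg. Origin at the centre of the foot (plain end), z from foot to tongue. Stands in a pocket of the rack, tongue up, and belongs there.
- die_b: Bare steel die: a shank 22 (its x) x 30 (its y) x 55 mm (its z) with, on top, a tongue 10 x 30 x 18 mm that carries the pattern (same 30 mm width, thinner in x); 73 mm overall, about 0.3 kg. Origin at the centre of the foot (plain end), z from foot to tongue. Stands in a pocket of the rack, tongue up, and belongs there.
- die_short: Short steel die without a tongue: plain block 22 x 30 x 38 mm, standing in a pocket of the rack and only 8 mm proud of it; it belongs there. Origin at the centre of its foot, z up.
- block: Steel bench block fixed on the bench, a flat square plate 100 x 100 mm, 18 mm thick, free on top: a good place to stand a die. Origin under its centre.
- hammer: Hammer lying on the bench, 240 mm long; bystander. Its origin is under its middle.
- punch: Thin square chasing punch lying on the bench, 112 x 9 x 9 mm, origin on its underside; bystander, not a spare.
- bowl: Copper bowl, 90 mm across, 40 mm high; bystander. Its origin is under its middle.
- ring: Copper ring, 68 mm across, 12 mm high; bystander. Its origin is under its middle.
- jar: Amber jar with a lid, 66 mm across, 85 mm high; bystander. Its origin is under its middle.
- brush: Brush lying on the bench; bystander. Its origin is under its middle.
- disc: Copper disc 80 mm across, 6 mm thick, lying flat; bystander. Its origin is under its middle.

How it is judged:
At the end, for the whole second after the job is handed in: Each spare die stands in a pocket of the rack, tongue up within 0.1 rad, its foot within 4 mm of the pocket's floor and 6 mm of the pocket's axis, at rest and released; the three dies that were there are within 12 mm of where they stood (((horizontal distance between spare_a and pocket0 below 0.006 m and z of spare_a in the frame of pocket0 below -0.026 m) or (horizontal distance between spare_a and pocket1 below 0.006 m and z of spare_a in the frame of pocket1 below -0.026 m) or (horizontal distance between spare_a and pocket2 below 0.006 m and z of spare_a in the frame of pocket2 below -0.026 m) or (horizontal distance between spare_a and pocket3 below 0.006 m and z of spare_a in the frame of pocket3 below -0.026 m) or (horizontal distance between spare_a and pocket4 below 0.006 m and z of spare_a in the frame of pocket4 below -0.026 m)) and angle between each of spare_a, spare_b's own z axis and vertical below 0.1 rad and linear speed of each of spare_a, spare_b below 0.02 m/s and contact force between each of spare_a, spare_b and the fingers below 0.2 N and ((horizontal distance between spare_b and pocket0 below 0.006 m and z of spare_b in the frame of pocket0 below -0.026 m) or (horizontal distance between spare_b and pocket1 below 0.006 m and z of spare_b in the frame of pocket1 below -0.026 m) or (horizontal distance between spare_b and pocket2 below 0.006 m and z of spare_b in the frame of pocket2 below -0.026 m) or (horizontal distance between spare_b and pocket3 below 0.006 m and z of spare_b in the frame of pocket3 below -0.026 m) or (horizontal distance between spare_b and pocket4 below 0.006 m and z of spare_b in the frame of pocket4 below -0.026 m)) and distance of each of die_a, die_b, die_short from where it was at the start of the episode below 0.012 m); the robot touches nothing.
It fails at once if a die already in the rack is pulled out or knocked about (moved over 20 mm) (distance of any of die_a, die_b, die_short from where it was at the start of the episode above 0.02 m).
It fails at once if one of the other things on the bench is pushed more than 30 mm from its place (distance of any of hammer, punch, bowl, ring, jar, brush, disc from where it was at the start of the episode above 0.03 m).
It fails at once if a spare die is dropped or thrown (moves faster than 0.7 m/s without the fingers on it) ((linear speed of spare_a above 0.7 m/s and contact force between spare_a and the fingers below 0.1 N) or (linear speed of spare_b above 0.7 m/s and contact force between spare_b and the fingers below 0.1 N)).
It also fails if it takes over 72 s, if anything falls off the work surface, if the arm or the gripper's body presses on something with over 40 N, if the wrist force passes 120 N, or if a joint passes its speed limit or range.

### The arm

A 6-joint arm with a two-finger parallel gripper is mounted at the origin on the work surface. World frame = base frame: x ahead of the robot, y to its left, z up, the work surface at z = 0. Lengths are in m, angles in rad, forces in N, time in s.
With the tool pointing down it reaches from about 0.25 to 0.725 m from the base axis. Payload 9.7 kg.
Tool frame: the origin (TCP) lies midway between the tips of the shut fingers; the grasp point (between the pads) lies 19 mm behind it (r.pinch_z is the distance from the TCP to the grasp point, in m); z points along the fingers, y is the line along which they close (so a half turn about z gives the same grasp; the last joint's range is limited). The gripper opens to 85 mm and grips with 20 to 120 N. Pads are 22 mm wide; open, the fingers measure 114 mm over their backs; the gripper's body (76 mm by 85 mm) begins 54 mm behind the grasp point. The pads swing forward as they close: fully open they stand 13 mm farther back than shut.
Start: joints at [-1.199, 0.087, 0.176, 1.66, 0, 1.571], TCP at [0.2, -0.512, 0.231] pointing down, gripper open.
Joint ranges: [-3.13, 3.13], [-0.85, 1.81], [-1.15, 1.24], [-2.2, 2.28], [-1.44, 1.52], [-3.14, 3.14]. Speed limits (rad/s): [2.22, 2.22, 2.57, 3.14, 3.14, 3.14].

### API

Orientations are given as a unit quaternion [x, y, z, w].
In Python, from plant import r, grab_frame gives the robot as it stands.
- The arm moves only by the tool step_arm, never from a script. Its argument "series" is a list of rows, each a list of 3 entries, a list of its own where there are three numbers: the shift along the tool's x, y, z in m, then the turn, a rotation vector about the tool's x, y, z in rad, then the finger opening in m, from 0 to 0.0854. A call has 1 to 20 rows; each row is the pose to reach, as a shift and turn from the pose commanded when the call began, along the tool's axes at that moment; what a row does not reach only later rows make up. A row lasts 1/12 s, in which the tool goes at most 41.7 mm and 7.16 degrees, less where a joint would pass 70% of its speed; a pose out of reach is approached as far as the arm can. A call with a gripper value outside its range is refused whole. The fingers move at their own pace and stop on an object; "force" is the grip in N (left out, the last holds). Time passes only in rows, so rows that repeat a pose let the fingers close. It gives the time, the measured TCP pose, the force, the opening and the grip force at its end, in the units of the state.
- r.sense(): the state, without advancing time (a new reading comes with each control period).
- grab_frame(name): name is "side" or "top"; returns a dict with "img" (400x640x3 uint8, red, green, blue), "fx", "fy", "cx", "cy" (pixels), "rvec" (rotation vector, rad) and "tvec" (3), from world to camera coordinates, as OpenCV has them. Camera axes: x right, y down, z forward; pixel columns grow to the right and rows downward; lengths in m; the calibration is good to about 2 mm. A picture is of the moment at which its call begins. There is no depth.
- r.hand_in(): hands the job in; it is judged then, once.
The state is a dict: "time": time; "qpos": joint angles; "dq": joint speeds; "tau": joint torques, N m; "eef_pos": TCP position; "tool_rot": TCP orientation; "force": force on the tool from outside, world axes, zero at the start; "moment": the same for the moment, N m; "gripper_width": finger opening in m; "grasp_force": force on a finger pad.
Only numpy, scipy, OpenCV 4.12 (cv2) and the standard library are available. Lean on these libraries where they do the work, as an engineer would, in place of code of your own. Each camera call takes 0.05 s, during which the arm holds its last target. There are 200 camera calls.

## Working session

There is one attempt and no reset: what is moved stays moved. The work goes in short steps, Python scripts to look and compute and a tool call to move; the robot and the scene stay as the last step left them, time stands still between calls to the robot, and variables do not carry over. Pictures are saved under pics/ and viewed, at most 10 in all, crops included, and the job is handed in when it is done.

Besides the shell and the picture viewer there is one more tool, called after "Emit:" as name(argument=value, ...) on one line, values as JSON. step_arm: Moves the arm, as the interface text tells. Its arguments: {"type":"object","properties":{"series":{"type":"array"},"force":{"type":"number"}},"required":["series"]}

```bash
mkdir -p pics; ls
python3 - <<'E'
from plant import r, grab_frame
import cv2
for n in("top","side"):
    f=grab_frame(n); cv2.imwrite(f"pics/{n}0.png",f["img"][:,:,::-1]); print(n,{k:f[k] for k in f if k!="img"})
s=r.sense(); print(s["time"],s["eef_pos"],s["tool_rot"],s["gripper_width"],r.pinch_z)
E
```

```text
pics
top {'fx': 398.3828314567616, 'fy': 398.3828314567616, 'cx': 319.6745579709772, 'cy': 203.2845480782641, 'rvec': array([ 2.17013368, -2.10869469,  0.12648056]), 'tvec': array([0.02591995, 0.56376155, 0.91921462])}
side {'fx': 366.72532675247373, 'fy': 366.72532675247373, 'cx': 324.2502443624527, 'cy': 195.12751522643734, 'rvec': array([ 2.07482467, -0.9326149 ,  0.45113976]), 'tvec': array([-0.37939732,  0.32544001,  0.54385204])}
0.1 [ 0.19973147 -0.51223592  0.23064883] [ 9.82772519e-01  1.84818340e-01 -1.16242432e-04 -5.86272779e-04] 0.08536101134865742 0.0187
```

View pics/top0.png

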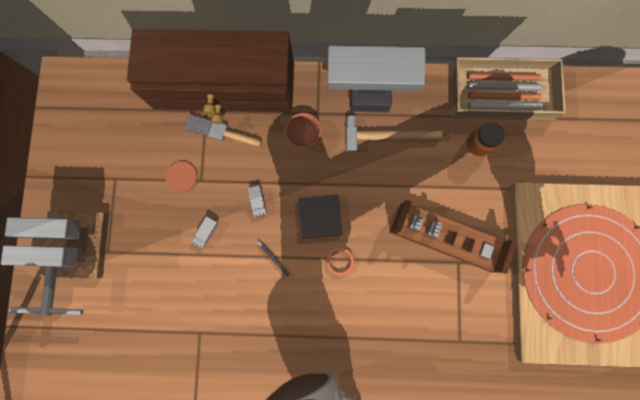

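View pics/side0.png

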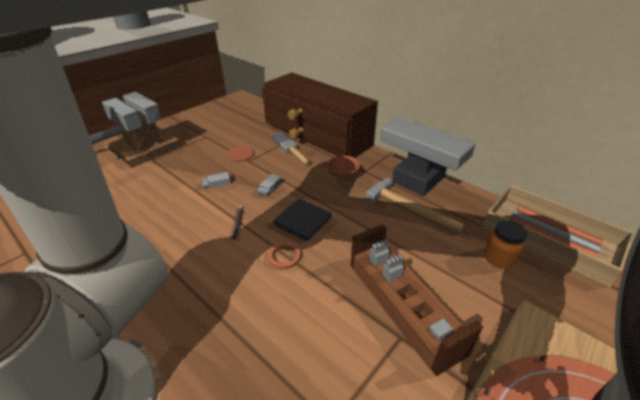

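The top view shows spares near (205,231) and (257,200), the block at (320,217), and the rack from (400,218) to (505,255). Its dies are in the two left pockets, the short one is at the far right, and the empty pockets are at about (453,240) and (469,245). I'll enlarge both areas.

```bash
python3 - <<'E'
import cv2,numpy as np
i=cv2.imread("pics/top0.png")
a=cv2.resize(i[170:260,185:285],None,fx=6,fy=6,interpolation=cv2.INTER_CUBIC)   # 600x540
b=cv2.resize(i[190:280,385:518],None,fx=6,fy=6,interpolation=cv2.INTER_CUBIC)
cv2.imwrite("pics/a.png",a);cv2.imwrite("pics/b.png",b)
E
cat > h.py <<'E'
import numpy as np,cv2
from plant import r,grab_frame
from scipy.spatial.transform import Rotation as R
T=dict(fx=398.3828314567616,cx=319.6745579709772,cy=203.2845480782641,rvec=[ 2.17013368, -2.10869469,  0.12648056],tvec=[0.02591995, 0.56376155, 0.91921462])
S=dict(fx=366.72532675247373,cx=324.2502443624527,cy=195.12751522643734,rvec=[ 2.07482467, -0.9326149 ,  0.45113976],tvec=[-0.37939732,  0.32544001,  0.54385204])
def at(px,z,C=T):
    "pixel -> world point on plane z"
    M=R.from_rotvec(C["rvec"]).as_matrix(); o=-M.T@np.array(C["tvec"])
    d=M.T@np.array([(px[0]-C["cx"])/C["fx"],(px[1]-C["cy"])/C["fx"],1])
    return o+d*(z-o[2])/d[2]
def proj(p,C=T):
    K=np.array([[C["fx"],0,C["cx"]],[0,C["fx"],C["cy"]],[0,0,1]])
    return cv2.projectPoints(np.array(p,float).reshape(-1,3),np.array(C["rvec"]),np.array(C["tvec"]),K,None)[0].reshape(-1,2)
E
```

```text
(no output)
```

View pics/a.png

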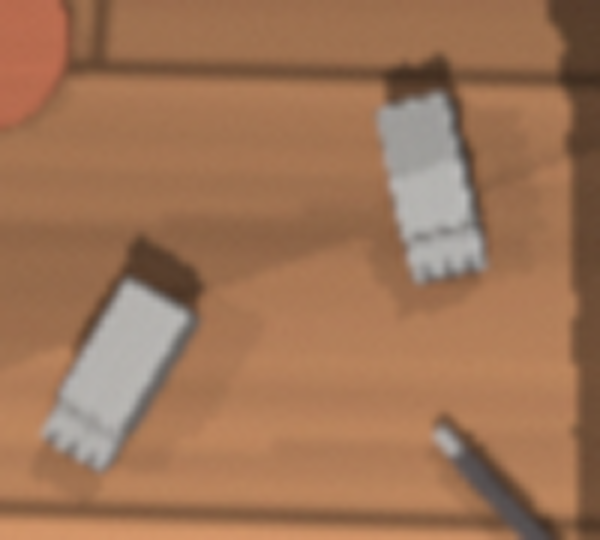

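View pics/b.png

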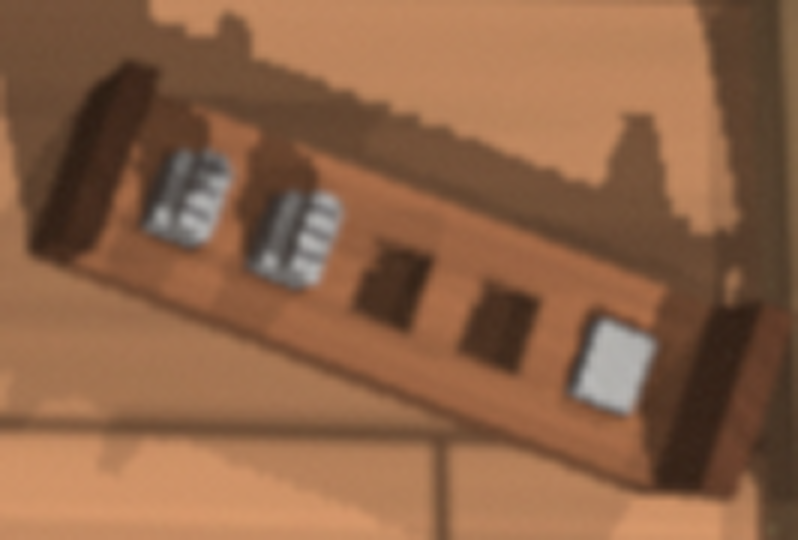

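Crop a: the left spare has foot corners at (127,278) and (197,318) and tongue end corners at (43,435) and (103,470). The right spare has foot corners at (378,110) and (445,92) and tongue end corners at (418,284) and (487,268). Crop b: the empty mouths are centred at about (394,283) and (501,325), and the short die is at (614,364). So pockets 2 and 3 (or their mirror) are empty, next to the short die.

Run:
```python
from h import *
np.set_printoptions(precision=4,suppress=True)
cr=lambda p,o:((p[0]+.5)/6-.5+o[0],(p[1]+.5)/6-.5+o[1])
A=(185,170);B=(385,190)
def sp(f1,f2,b1,b2,e1,e2):
    F=[at(cr(p,A),.022)[:2] for p in(f1,f2)];M=[at(cr(p,A),.022)[:2] for p in(b1,b2)];E=[at(cr(p,A),.016)[:2] for p in(e1,e2)]
    f,m,e=map(lambda l:np.mean(l,0),(F,M,E)); d=e-f
    print("foot",f,"end",e,"len",np.linalg.norm(d),"shank",np.linalg.norm(m-f),"w",np.linalg.norm(F[0]-F[1]),np.linalg.norm(E[0]-E[1]),"ang z",np.degrees(np.arctan2(d[1],d[0])),"ang from width",[np.degrees(np.arctan2(*(v[1]-v[0])[::-1])) for v in(F,M,E)])
sp((127,278),(197,318),(60,402),(118,437),(43,435),(103,470))
sp((378,110),(445,92),(410,240),(472,228),(418,284),(487,268))
P2=[(382,238),(433,253),(407,330),(355,310)];P3=[(490,282),(541,295),(515,374),(460,350)];SD=[(600,312),(657,345),(633,415),(570,390)]
c=[]
for P,z in((P2,.045),(P3,.045),(SD,.053)):
    W=np.array([at(cr(p,B),z)[:2] for p in P]);c.append(W.mean(0));print(W.mean(0),np.linalg.norm(np.diff(W[[0,1,2,3,0]],axis=0),axis=1))
for i,j in((0,1),(1,2),(0,2)):
    d=c[j]-c[i];print(np.linalg.norm(d),np.degrees(np.arctan2(d[1],d[0])))
print("block",[at(p,.018)[:2] for p in((299,198),(340,196),(343,236),(301,238))])
# rack from edges: top far edge 45mm, and front
for p in((160,98),(668,284)):print("far",at(cr(p,B),.045)[:2])
for p in((70,262),(650,490)):print("near",at(cr(p,B),.045)[:2], at(cr(p,B),0)[:2])
for p in((130,62),(30,250),(158,72),(660,490),(735,300),(785,310),(735,495)):print("cheek",p,at(cr(p,B),.088)[:2])
```

```text
foot [0.5185 0.3061] end [0.4549 0.34  ] len 0.07208440664495896 shank 0.05677255437628936 w 0.03365691310042801 0.0289372247410227 ang z 151.9262759385671 ang from width [np.float64(-117.55174326713134), np.float64(-118.57958379630468), np.float64(-117.6893735155568)]
foot [0.6028 0.2083] end [0.5315 0.1887] len 0.07401266013291441 shank 0.056898918018292104 w 0.028530261972350514 0.029018142692385077 ang z -164.6439257986163 ang from width [np.float64(-73.15660170948743), np.float64(-77.36130093255342), np.float64(-75.2440684527052)]
[ 0.4912 -0.2674] [0.0205 0.0322 0.0213 0.0305]
[ 0.4758 -0.3087] [0.0202 0.0328 0.0228 0.0295]
[ 0.4612 -0.3491] [0.0247 0.0289 0.0254 0.0327]
0.04412351974452849 -110.38777160452236
0.042920483591669265 -109.8710624267611
0.08704311860314397 -110.13298776152747
block [array([0.5776, 0.094 ]), array([ 0.5853, -0.007 ]), array([ 0.4871, -0.0165]), array([0.4793, 0.0855])]
far [ 0.5617 -0.1762]
far [ 0.4937 -0.3737]
near [ 0.4956 -0.1408] [ 0.4987 -0.1485]
near [ 0.414  -0.3643] [ 0.4132 -0.3827]
cheek (130, 62) [ 0.5692 -0.1559]
cheek (30, 250) [ 0.4967 -0.1185]
cheek (158, 72) [ 0.5656 -0.1665]
cheek (660, 490) [ 0.4149 -0.3505]
cheek (735, 300) [ 0.4856 -0.3803]
cheek (785, 310) [ 0.4824 -0.3986]
cheek (735, 495) [ 0.4139 -0.3778]
```

```bash
cat >> h.py <<'E'
import json,os
def rot(phi,tilt):
    "tool x along heading phi (deg) when down; tilt deg >0 points the fingers outward along heading"
    return R.from_euler("z",phi,degrees=True)*R.from_matrix(np.diag([1.,-1,-1]))*R.from_euler("y",-(-tilt),degrees=True)
def load():
    if os.path.exists("cmd.json"):
        c=json.load(open("cmd.json")); return np.array(c["p"]),R.from_quat(c["q"])
    s=r.sense(); return np.array(s["eef_pos"]),R.from_quat(s["tool_rot"])
def plan(poses,save=True):
    "poses: [(pos,Rot)], all relative to the pose commanded now; stores the last as commanded"
    p0,R0=load()
    for p,Q in poses:
        d=np.round(R0.inv().apply(np.array(p)-p0),4); w=np.round((R0.inv()*Q).as_rotvec(),3); print(d.tolist(),w.tolist())
    if save:
        json.dump(dict(p=(p0+R0.apply(d)).tolist(),q=(R0*R.from_rotvec(w)).as_quat().tolist()),open("cmd.json","w"))
E
python3 - <<'E'
from h import *
print(dir(r))
Q=rot(15.3,50);print(Q.as_matrix().round(3))
plan([((.4,-.1,.3),rot(15.3,0)),((.50,.18,.25),Q)])
E
```

```text
['IKError', '__class__', '__delattr__', '__dict__', '__dir__', '__doc__', '__eq__', '__format__', '__ge__', '__getattribute__', '__getstate__', '__gt__', '__hash__', '__init__', '__init_subclass__', '__le__', '__lt__', '__module__', '__ne__', '__new__', '__reduce__', '__reduce_ex__', '__repr__', '__setattr__', '__sizeof__', '__str__', '__subclasshook__', '__weakref__', 'hand_in', 'pinch_z', 'sense']
[[ 0.62   0.264  0.739]
 [ 0.17  -0.965  0.202]
 [ 0.766  0.    -0.643]]
[0.3363, -0.3114, -0.069] [-0.001, 0.0, 0.105]
[0.5312, -0.5359, -0.0187] [-0.047, 0.872, 0.097]
```

Emit:
step_arm(series=[[[0.3363, -0.3114, -0.069], [-0.001, 0, 0.105], 0.085], [[0.3363, -0.3114, -0.069], [-0.001, 0, 0.105], 0.085], [[0.3363, -0.3114, -0.069], [-0.001, 0, 0.105], 0.085], [[0.3363, -0.3114, -0.069], [-0.001, 0, 0.105], 0.085], [[0.3363, -0.3114, -0.069], [-0.001, 0, 0.105], 0.085], [[0.3363, -0.3114, -0.069], [-0.001, 0, 0.105], 0.085], [[0.3363, -0.3114, -0.069], [-0.001, 0, 0.105], 0.085], [[0.5312, -0.5359, -0.0187], [-0.047, 0.872, 0.097], 0.085], [[0.5312, -0.5359, -0.0187], [-0.047, 0.872, 0.097], 0.085], [[0.5312, -0.5359, -0.0187], [-0.047, 0.872, 0.097], 0.085], [[0.5312, -0.5359, -0.0187], [-0.047, 0.872, 0.097], 0.085], [[0.5312, -0.5359, -0.0187], [-0.047, 0.872, 0.097], 0.085], [[0.5312, -0.5359, -0.0187], [-0.047, 0.872, 0.097], 0.085], [[0.5312, -0.5359, -0.0187], [-0.047, 0.872, 0.097], 0.085], [[0.5312, -0.5359, -0.0187], [-0.047, 0.872, 0.097], 0.085], [[0.5312, -0.5359, -0.0187], [-0.047, 0.872, 0.097], 0.085], [[0.5312, -0.5359, -0.0187], [-0.047, 0.872, 0.097], 0.085], [[0.5312, -0.5359, -0.0187], [-0.047, 0.872, 0.097], 0.085], [[0.5312, -0.5359, -0.0187], [-0.047, 0.872, 0.097], 0.085], [[0.5312, -0.5359, -0.0187], [-0.047, 0.872, 0.097], 0.085]])

```text
time: 1.77
eef_pos: [0.5055, 0.1624, 0.2476]
tool_rot: [0.896, 0.142, 0.418, -0.058]
force: [-1.6, -0.2, -0.4]
gripper_width: 0.0849
grasp_force: 0.0
```

```bash
cat >> h.py <<'E'
def fresh():
    if os.path.exists("cmd.json"): os.remove("cmd.json")
    s=r.sense(); print(round(s["time"],2),s["eef_pos"].round(4),s["qpos"].round(3),"tilt/axes",R.from_quat(s["tool_rot"]).as_matrix().round(3).tolist(), s["gripper_width"],s["grasp_force"],s["force"].round(1));
E
python3 - <<'E'
from h import *
fresh()
Q=rot(15.3,50); g=np.array([.5735,.2002,.012]); zt=Q.apply([0,0,1])
plan([(g-zt*.08,Q)])
E
```

```text
1.77 [0.5055 0.1624 0.2476] [ 0.322 -0.833 -0.745  0.789 -0.021  3.14 ] tilt/axes [[0.611, 0.302, 0.732], [0.205, -0.953, 0.222], [0.765, 0.015, -0.644]] 0.08487800967987857 0.0 [-1.6 -0.2 -0.4]
[-0.1309, -0.0207, 0.1299] [-0.021, 0.002, 0.037]
```

```bash
cat >> h.py <<'E'
def rep(poses,ns,w):
    "print compactly as rows"
    plan(poses); print("rows",ns,"w",w)
E
python3 - <<'E'
from h import *
fresh()
Q=rot(195.3,-50); g=np.array([.5735,.2002,.012]); zt=Q.apply([0,0,1])
print(Q.as_matrix().round(3))
plan([((.49,.17,.2),Q*R.from_euler("z",90,degrees=True)),(g-zt*.08,Q)])
E
```

```text
1.77 [0.5055 0.1624 0.2476] [ 0.322 -0.833 -0.745  0.789 -0.021  3.14 ] tilt/axes [[0.611, 0.302, 0.732], [0.205, -0.953, 0.222], [0.765, 0.015, -0.644]] 0.08487800967987857 0.0 [-1.6 -0.2 -0.4]
[[-0.62  -0.264  0.739]
 [-0.17   0.965  0.202]
 [-0.766 -0.    -0.643]]
[-0.0443, -0.0126, 0.021] [-0.018, -0.015, -1.534]
[-0.1309, -0.0207, 0.1299] [-0.003, -0.032, -3.105]
```

Emit:
step_arm(series=[[[-0.0443, -0.0126, 0.021], [-0.018, -0.015, -1.534], 0.085], [[-0.0443, -0.0126, 0.021], [-0.018, -0.015, -1.534], 0.085], [[-0.0443, -0.0126, 0.021], [-0.018, -0.015, -1.534], 0.085], [[-0.0443, -0.0126, 0.021], [-0.018, -0.015, -1.534], 0.085], [[-0.0443, -0.0126, 0.021], [-0.018, -0.015, -1.534], 0.085], [[-0.0443, -0.0126, 0.021], [-0.018, -0.015, -1.534], 0.085], [[-0.0443, -0.0126, 0.021], [-0.018, -0.015, -1.534], 0.085], [[-0.0443, -0.0126, 0.021], [-0.018, -0.015, -1.534], 0.085], [[-0.0443, -0.0126, 0.021], [-0.018, -0.015, -1.534], 0.085], [[-0.0443, -0.0126, 0.021], [-0.018, -0.015, -1.534], 0.085], [[-0.0443, -0.0126, 0.021], [-0.018, -0.015, -1.534], 0.085], [[-0.0443, -0.0126, 0.021], [-0.018, -0.015, -1.534], 0.085], [[-0.1309, -0.0207, 0.1299], [-0.003, -0.032, -3.105], 0.085], [[-0.1309, -0.0207, 0.1299], [-0.003, -0.032, -3.105], 0.085], [[-0.1309, -0.0207, 0.1299], [-0.003, -0.032, -3.105], 0.085], [[-0.1309, -0.0207, 0.1299], [-0.003, -0.032, -3.105], 0.085], [[-0.1309, -0.0207, 0.1299], [-0.003, -0.032, -3.105], 0.085], [[-0.1309, -0.0207, 0.1299], [-0.003, -0.032, -3.105], 0.085], [[-0.1309, -0.0207, 0.1299], [-0.003, -0.032, -3.105], 0.085], [[-0.1309, -0.0207, 0.1299], [-0.003, -0.032, -3.105], 0.085]])

```text
time: 3.43
eef_pos: [0.5166, 0.1796, 0.0657]
tool_rot: [0.155, 0.893, 0.175, 0.384]
force: [-1.0, -0.2, 0.0]
gripper_width: 0.0851
grasp_force: 0.0
```

Run:
```python
from h import *
fresh()
Q=rot(195.3,-50); g=np.array([.5735,.2002,.012]); zt=Q.apply([0,0,1])
plan([(g-zt*.08,Q)])
```

```text
3.43 [0.5166 0.1796 0.0657] [ 0.387 -0.744 -1.059  0.389 -0.101  0.685] tilt/axes [[-0.657, 0.143, 0.74], [0.412, 0.891, 0.193], [-0.632, 0.431, -0.644]] 0.08509443711105713 0.0 [-1.  -0.2  0. ]
[0.0047, 0.0026, 0.0007] [-0.01, 0.001, -0.607]
```

Emit:
step_arm(series=[[[0.0047, 0.0026, 0.0007], [-0.01, 0.001, -0.607], 0.085], [[0.0047, 0.0026, 0.0007], [-0.01, 0.001, -0.607], 0.085], [[0.0047, 0.0026, 0.0007], [-0.01, 0.001, -0.607], 0.085], [[0.0047, 0.0026, 0.0007], [-0.01, 0.001, -0.607], 0.085], [[0.0047, 0.0026, 0.0007], [-0.01, 0.001, -0.607], 0.085], [[0.0047, 0.0026, 0.0007], [-0.01, 0.001, -0.607], 0.085], [[0.0047, 0.0026, 0.0007], [-0.01, 0.001, -0.607], 0.085]])

```text
time: 4.02
eef_pos: [0.5144, 0.1843, 0.0637]
tool_rot: [-0.117, 0.899, 0.058, 0.419]
force: [0.1, -0.2, 0.3]
gripper_width: 0.0851
grasp_force: 0.0
```

Run:
```python
from h import *
fresh()
Q=rot(195.3,-50); g=np.array([.5735,.2002,.012]); zt=Q.apply([0,0,1])
plan([(g-zt*.08,Q),(g-zt*.04,Q),(g,Q)])
for n in("top","side"):
    f=grab_frame(n); cv2.imwrite(f"pics/{n}1.png",f["img"][:,:,::-1])
a=cv2.imread("pics/top1.png")[130:270,170:350];b=cv2.imread("pics/side1.png")[120:260,190:370]
cv2.imwrite("pics/c1.png",cv2.resize(np.hstack([a,b]),(792,308),interpolation=cv2.INTER_CUBIC))
```

```text
4.02 [0.5144 0.1843 0.0637] [ 0.395 -0.746 -1.066  0.382 -0.097  0.092] tilt/axes [[-0.622, -0.258, 0.739], [-0.16, 0.966, 0.203], [-0.767, 0.007, -0.642]] 0.08514852570424952 0.0 [ 0.1 -0.2  0.3]
[0.0003, -0.0002, 0.0002] [0.0, 0.001, -0.009]
[0.0003, -0.0002, 0.0402] [0.0, 0.001, -0.009]
[0.0003, -0.0003, 0.0802] [0.0, 0.001, -0.009]
```

View pics/c1.png

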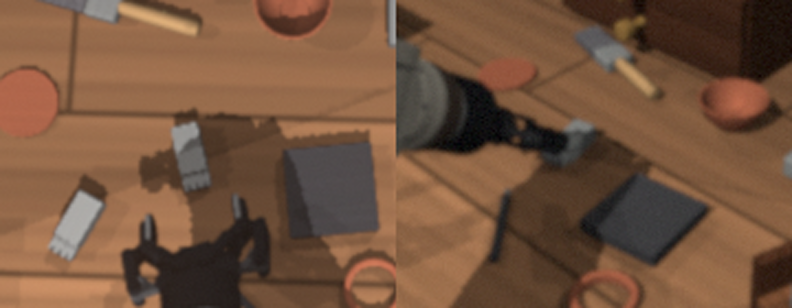

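The picture shows the open fingers squarely straddling the line of spare B: tips at about (150,225) and (238,205), tongue end at (195,187). I'll go in and close.

Emit:
step_arm(series=[[[0, 0, 0.02], [0, 0, -0.009], 0.085], [[0, 0, 0.04], [0, 0, -0.009], 0.085], [[0, 0, 0.06], [0, 0, -0.009], 0.085], [[0, 0, 0.07], [0, 0, -0.009], 0.085], [[0, 0, 0.08], [0, 0, -0.009], 0.085], [[0, 0, 0.08], [0, 0, -0.009], 0.085], [[0, 0, 0.08], [0, 0, -0.009], 0.05], [[0, 0, 0.08], [0, 0, -0.009], 0.035], [[0, 0, 0.08], [0, 0, -0.009], 0.02], [[0, 0, 0.08], [0, 0, -0.009], 0.02], [[0, 0, 0.08], [0, 0, -0.009], 0.02], [[0, 0, 0.08], [0, 0, -0.009], 0.02], [[0, 0, 0.08], [0, 0, -0.009], 0.02], [[0, 0, 0.08], [0, 0, -0.009], 0.02], [[0, 0, 0.08], [0, 0, -0.009], 0.02]], force=60)

```text
time: 5.37
eef_pos: [0.5737, 0.2015, 0.0135]
tool_rot: [-0.123, 0.897, 0.056, 0.42]
force: [-4.8, -3.0, 6.6]
gripper_width: 0.0288
grasp_force: 60.2
```

Run:
```python
from h import *
fresh()
p,_=load()
Q=rot(195.3,-50)
# lift, then turn upright (tilt -50 -> +40 toward robot), then over the block
h=np.array([np.cos(np.radians(5)),np.sin(np.radians(5)),0])
plan([(p+[-.0,0,.1],Q),((.52,.12,.17),rot(190,0)),((.52,.045,.14),rot(184.5,40))])
```

```text
5.37 [0.5737 0.2015 0.0135] [ 0.376 -0.429 -1.007  0.12  -0.082  0.066] tilt/axes [[-0.617, -0.267, 0.74], [-0.173, 0.964, 0.204], [-0.768, -0.002, -0.641]] 0.028795830173210017 60.211418867111206 [-4.8 -3.   6.6]
[-0.0768, -0.0002, -0.0641] [0.001, 0.003, 0.004]
[-0.073, -0.0645, -0.1567] [0.04, 0.875, 0.091]
[-0.0369, -0.1367, -0.1528] [0.016, 1.569, 0.213]
```

Emit:
step_arm(series=[[[-0.0256, 0, -0.0214], [0, 0, 0], 0.02], [[-0.0512, 0, -0.0428], [0, 0, 0], 0.02], [[-0.0768, -0.0002, -0.0641], [0, 0, 0], 0.02], [[-0.073, -0.0645, -0.1567], [0.04, 0.875, 0.091], 0.02], [[-0.073, -0.0645, -0.1567], [0.04, 0.875, 0.091], 0.02], [[-0.073, -0.0645, -0.1567], [0.04, 0.875, 0.091], 0.02], [[-0.073, -0.0645, -0.1567], [0.04, 0.875, 0.091], 0.02], [[-0.073, -0.0645, -0.1567], [0.04, 0.875, 0.091], 0.02], [[-0.073, -0.0645, -0.1567], [0.04, 0.875, 0.091], 0.02], [[-0.073, -0.0645, -0.1567], [0.04, 0.875, 0.091], 0.02], [[-0.0369, -0.1367, -0.1528], [0.016, 1.569, 0.213], 0.02], [[-0.0369, -0.1367, -0.1528], [0.016, 1.569, 0.213], 0.02], [[-0.0369, -0.1367, -0.1528], [0.016, 1.569, 0.213], 0.02], [[-0.0369, -0.1367, -0.1528], [0.016, 1.569, 0.213], 0.02], [[-0.0369, -0.1367, -0.1528], [0.016, 1.569, 0.213], 0.02], [[-0.0369, -0.1367, -0.1528], [0.016, 1.569, 0.213], 0.02], [[-0.0369, -0.1367, -0.1528], [0.016, 1.569, 0.213], 0.02], [[-0.0369, -0.1367, -0.1528], [0.016, 1.569, 0.213], 0.02], [[-0.0369, -0.1367, -0.1528], [0.016, 1.569, 0.213], 0.02], [[-0.0369, -0.1367, -0.1528], [0.016, 1.569, 0.213], 0.02]], force=100)

```text
time: 7.03
eef_pos: [0.5199, 0.0451, 0.1403]
tool_rot: [-0.037, 0.939, -0.013, -0.341]
force: [-0.1, 0.4, -1.9]
gripper_width: 0.0275
grasp_force: 100.1
```

Run:
```python
from h import *
fresh()
for n in("top","side"):
    f=grab_frame(n); cv2.imwrite(f"pics/{n}2.png",f["img"][:,:,::-1])
a=cv2.imread("pics/top2.png")[130:270,230:410];b=cv2.imread("pics/side2.png")[100:240,210:390]
cv2.imwrite("pics/c2.png",cv2.resize(np.hstack([a,b]),(792,308),interpolation=cv2.INTER_CUBIC))
# place on block: TCP height 18+30+2
plan([((.52,.045,.052),rot(184.5,40))])
```

```text
7.03 [0.5199 0.0451 0.1403] [0.085 0.721 0.639 2.186 0.004 0.004] tilt/axes [[-0.765, -0.079, -0.639], [-0.061, 0.997, -0.051], [0.641, 0.0, -0.767]] 0.02745344323059443 100.09850978851318 [-0.1  0.4 -1.9]
[-0.0575, -0.0001, 0.0685] [-0.0, 0.003, 0.0]
```

View pics/c2.png

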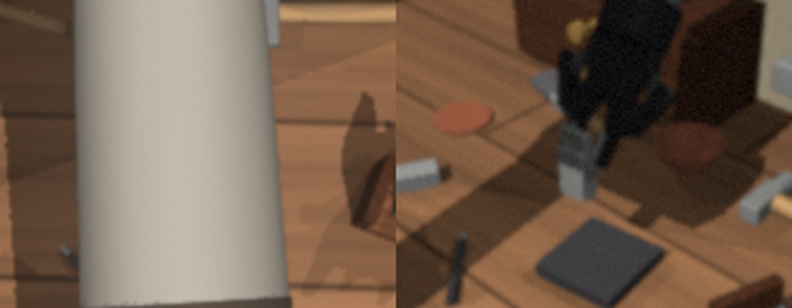

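The right half shows spare B upright in the fingers, tongue up, above the block. I'll lower it, watching the force near contact.

Emit:
step_arm(series=[[[-0.013, 0, 0.0155], [0, 0.003, 0], 0.02], [[-0.026, 0, 0.031], [0, 0.003, 0], 0.02], [[-0.039, 0, 0.0465], [0, 0.003, 0], 0.02], [[-0.048, 0, 0.0573], [0, 0.003, 0], 0.02], [[-0.054, 0, 0.0645], [0, 0.003, 0], 0.02], [[-0.054, 0, 0.0645], [0, 0.003, 0], 0.02], [[-0.054, 0, 0.0645], [0, 0.003, 0], 0.02]])

```text
time: 7.72
eef_pos: [0.5194, 0.045, 0.0559]
tool_rot: [-0.037, 0.938, -0.014, -0.344]
force: [1.1, 0.6, -2.9]
gripper_width: 0.0273
grasp_force: 100.1
```

Emit:
step_arm(series=[[[-0.0013, 0, 0.0015], [0, 0, 0], 0.02], [[-0.0013, 0, 0.0015], [0, 0, 0], 0.02], [[-0.0026, 0, 0.0031], [0, 0, 0], 0.02], [[-0.0026, 0, 0.0031], [0, 0, 0], 0.02]])

```text
time: 8.05
eef_pos: [0.5196, 0.0449, 0.0509]
tool_rot: [-0.037, 0.938, -0.014, -0.344]
force: [-0.3, -0.5, -1.9]
gripper_width: 0.0273
grasp_force: 100.1
```

Run:
```python
from h import *
fresh()
f=grab_frame("side")
cv2.imwrite("pics/s3.png",cv2.resize(f["img"][120:250,220:360,::-1],None,fx=4,fy=4,interpolation=cv2.INTER_CUBIC))
```

```text
8.05 [0.5196 0.0449 0.0509] [0.084 0.751 0.51  2.033 0.003 0.004] tilt/axes [[-0.761, -0.079, -0.644], [-0.06, 0.997, -0.051], [0.646, -0.0, -0.763]] 0.027283520222772698 100.10989665985107 [-0.3 -0.5 -1.9]
```

View pics/s3.png

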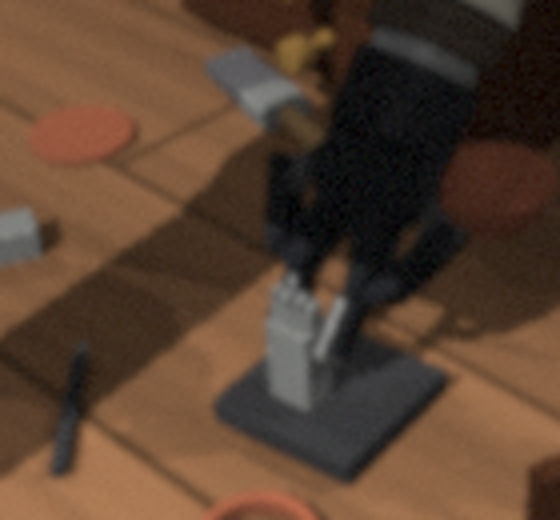

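The die is upright just over the block, with its foot corner at about (303,410) in the crop. No contact force yet, so I'll keep lowering gently.

Emit:
step_arm(series=[[[-0.0006, 0, 0.0008], [0, 0, 0], 0.02], [[-0.0006, 0, 0.0008], [0, 0, 0], 0.02], [[-0.0013, 0, 0.0015], [0, 0, 0], 0.02], [[-0.0013, 0, 0.0015], [0, 0, 0], 0.02]])

```text
time: 8.43
eef_pos: [0.5194, 0.0449, 0.0497]
tool_rot: [-0.037, 0.938, -0.014, -0.344]
force: [-0.3, 0.4, 4.2]
gripper_width: 0.0277
grasp_force: 100.8
```

Emit:
step_arm(series=[[[-0.0006, 0, 0.0008], [0, 0, 0], 0.02], [[-0.0006, 0, 0.0008], [0, 0, 0], 0.02]])

```text
time: 8.6
eef_pos: [0.5193, 0.0449, 0.0497]
tool_rot: [-0.037, 0.938, -0.014, -0.344]
force: [0.9, 0.1, 10.5]
gripper_width: 0.0273
grasp_force: 101.5
```

Emit:
step_arm(series=[[[-0.0006, 0, 0.0008], [0, 0, 0], 0.02], [[-0.0006, 0, 0.0008], [0, 0, 0], 0.02]])

```text
time: 8.77
eef_pos: [0.5193, 0.0449, 0.0496]
tool_rot: [-0.037, 0.938, -0.014, -0.344]
force: [1.3, -0.9, 17.5]
gripper_width: 0.0276
grasp_force: 102.1
```

Emit:
step_arm(series=[[[0.001, 0, -0.0012], [0, 0, 0], 0.02], [[0.001, 0, -0.0012], [0, 0, 0], 0.02], [[0.001, 0, -0.0012], [0, 0, 0], 0.034], [[0.001, 0, -0.0012], [0, 0, 0], 0.04], [[0.001, 0, -0.0012], [0, 0, 0], 0.05], [[0.001, 0, -0.0012], [0, 0, 0], 0.05], [[0.001, 0, -0.0012], [0, 0, 0], 0.05], [[0.001, 0, -0.01], [0, 0, 0], 0.05], [[0.001, 0, -0.03], [0, 0, 0], 0.05], [[0.001, 0, -0.06], [0, 0, 0], 0.05], [[0.001, 0, -0.09], [0, 0, 0], 0.05]], force=40)

```text
time: 9.68
eef_pos: [0.5748, 0.0493, 0.1148]
tool_rot: [-0.037, 0.938, -0.014, -0.344]
force: [1.4, 0.2, 0.9]
gripper_width: 0.0502
grasp_force: 0.0
```

Run:
```python
from h import *
fresh()
plan([((.53,.046,.17),rot(184.5,0)),((.527,.0455,.13),rot(184.5,0))])
f=grab_frame("side")
cv2.imwrite("pics/s4.png",cv2.resize(f["img"][120:250,220:360,::-1],None,fx=4,fy=4,interpolation=cv2.INTER_CUBIC))
```

```text
9.68 [0.5748 0.0493 0.1148] [0.084 0.925 0.911 2.261 0.003 0.004] tilt/axes [[-0.76, -0.079, -0.645], [-0.06, 0.997, -0.051], [0.647, -0.0, -0.762]] 0.05020075122762198 0.0 [1.4 0.2 0.9]
[0.0699, 0.0002, -0.013] [-0.0, -0.704, 0.0]
[0.0463, -0.0001, 0.0194] [-0.0, -0.704, 0.0]
```

View pics/s4.png

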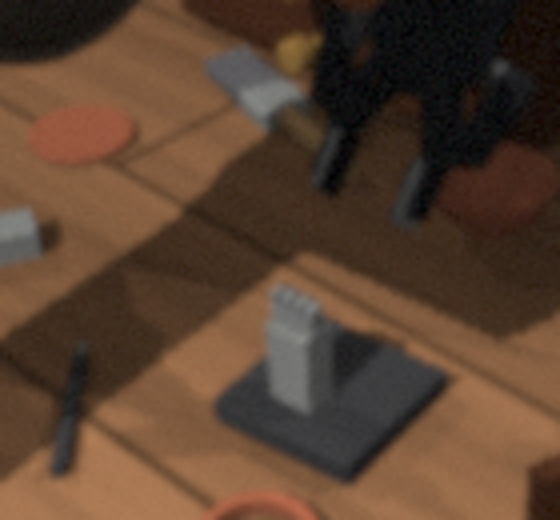

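Run:
```python
from h import *
for p in((268,397),(303,411),(331,393)):
    print(at((220+(p[0]+.5)/4-.5,120+(p[1]+.5)/4-.5),.018,S))
c=np.array([.5168,.0449]);h=np.array([np.cos(np.radians(4.5)),np.sin(np.radians(4.5))]);y=np.array([-h[1],h[0]])
for a,b in((-1,1),(-1,-1),(1,-1)):
    q=c+h*.011*a+y*.015*b; u=proj([*q,.018],S)[0]; print("pred",q,(u-[220,120]+.5)*4-.5)
```

```text
[0.50281117 0.05726671 0.018     ]
[0.50782172 0.0333107  0.018     ]
[0.52975529 0.03212684 0.018     ]
pred [0.50465702 0.05899071] [268.24338425 394.12413652]
pred [0.5070108  0.02908319] [307.17611882 414.99328802]
pred [0.52894298 0.03080929] [331.63976148 394.68305889]
```

Run:
```python
from h import *
fresh()
Q=rot(184.5,0);c=[.5168,.0447]
plan([(c+[.17],Q),(c+[.13],Q),(c+[.056],Q)])
```

```text
9.73 [0.5782 0.0496 0.118 ] [0.084 0.931 0.931 2.268 0.003 0.004] tilt/axes [[-0.765, -0.079, -0.64], [-0.06, 0.997, -0.051], [0.642, -0.0, -0.767]] 0.05005352675205227 0.0 [ 1.  -1.   3.3]
[0.0806, -0.0001, -0.0004] [-0.0, -0.697, 0.0]
[0.0549, -0.0001, 0.0303] [-0.0, -0.697, 0.0]
[0.0074, -0.0001, 0.0871] [-0.0, -0.697, 0.0]
```

Emit:
step_arm(series=[[[0.0806, 0, -0.0004], [0, -0.697, 0], 0.06], [[0.0806, 0, -0.0004], [0, -0.697, 0], 0.06], [[0.0806, 0, -0.0004], [0, -0.697, 0], 0.06], [[0.0806, 0, -0.0004], [0, -0.697, 0], 0.06], [[0.0806, 0, -0.0004], [0, -0.697, 0], 0.06], [[0.0806, 0, -0.0004], [0, -0.697, 0], 0.06], [[0.0806, 0, -0.0004], [0, -0.697, 0], 0.06], [[0.0549, 0, 0.0303], [0, -0.697, 0], 0.06], [[0.0549, 0, 0.0303], [0, -0.697, 0], 0.06], [[0.0549, 0, 0.0303], [0, -0.697, 0], 0.06]])

```text
time: 10.57
eef_pos: [0.5114, 0.0443, 0.1252]
tool_rot: [-0.039, 0.999, -0.0, -0.005]
force: [-0.1, -0.0, 0.6]
gripper_width: 0.0599
grasp_force: 0.0
```

Run:
```python
from h import *
fresh()
plan([([.5168,.0447,.056],rot(184.5,0))])
```

```text
10.57 [0.5114 0.0443 0.1252] [ 0.086 -0.004 -0.123  1.462 -0.     0.008] tilt/axes [[-0.997, -0.079, -0.01], [-0.079, 0.997, -0.001], [0.01, -0.0, -1.0]] 0.059943324573842355 0.0 [-0.1 -0.   0.6]
[-0.0061, -0.0, 0.0691] [-0.0, -0.01, 0.0]
```

Emit:
step_arm(series=[[[-0.006, 0, 0.01], [0, -0.01, 0], 0.06], [[-0.006, 0, 0.03], [0, -0.01, 0], 0.06], [[-0.006, 0, 0.05], [0, -0.01, 0], 0.06], [[-0.006, 0, 0.065], [0, -0.01, 0], 0.06], [[-0.006, 0, 0.069], [0, -0.01, 0], 0.06], [[-0.006, 0, 0.069], [0, -0.01, 0], 0.06], [[-0.006, 0, 0.069], [0, -0.01, 0], 0.06], [[-0.006, 0, 0.069], [0, -0.01, 0], 0.06]])

```text
time: 11.23
eef_pos: [0.5202, 0.045, 0.0586]
tool_rot: [-0.039, 0.999, 0.0, 0.003]
force: [0.1, -0.2, 0.1]
gripper_width: 0.0602
grasp_force: 0.0
```

Emit:
step_arm(series=[[[0, 0, 0], [0, 0, 0], 0.04], [[0, 0, 0], [0, 0, 0], 0.034], [[0, 0, 0], [0, 0, 0], 0.02], [[0, 0, 0], [0, 0, 0], 0.02], [[0, 0, 0], [0, 0, 0], 0.02], [[0, 0, 0], [0, 0, 0], 0.02], [[0, 0, 0], [0, 0, 0], 0.02], [[0, 0, 0], [0, 0, 0], 0.02]], force=40)

```text
time: 11.9
eef_pos: [0.5194, 0.0449, 0.0578]
tool_rot: [-0.039, 0.999, 0.0, 0.003]
force: [-0.8, -0.2, 6.2]
gripper_width: 0.0292
grasp_force: 40.1
```

Run:
```python
from h import *
fresh()
p,_=load()
# row fit: use pockets 2,3 + short die, spacing 44
c=np.array([[.4912,-.2674],[.4758,-.3087],[.4612,-.3491]]);m=c.mean(0);d=c[2]-c[0];d/=np.linalg.norm(d)
P=[m-d*.044,m,m+d*.044];print(P)
plan([(p+[0,0,.12],rot(184.5,0)),([.5,-.1,.19],rot(215,0)),([*P[1],.15],rot(250,0))])
```

```text
11.9 [0.5194 0.0449 0.0578] [ 0.086  0.018 -0.231  1.317 -0.     0.008] tilt/axes [[-0.997, -0.079, 0.005], [-0.079, 0.997, 0.0], [-0.005, -0.0, -1.0]] 0.02924251849625397 40.10445222258568 [-0.8 -0.2  6.2]
[array([ 0.49123318, -0.26709653]), array([ 0.47606667, -0.3084    ]), array([ 0.46090015, -0.34970347])]
[-0.0006, -0.0, -0.12] [-0.0, 0.005, 0.0]
[0.0301, -0.143, -0.1323] [-0.002, 0.005, -0.532]
[0.0705, -0.3488, -0.0924] [-0.003, 0.004, -1.143]
```

```bash
cat > rk.py <<'E'
from h import *
from scipy.optimize import minimize
# pose of the rack (centre of pocket 2 mouth, yaw) from the mean colour step across mouth outlines in both views
I={k:cv2.cvtColor(cv2.imread(f"pics/{k}0.png"),cv2.COLOR_BGR2GRAY).astype(np.float32) for k in("top","side")}
def poly(c,yaw,xs,sx,sy,z):
    t=np.linspace(-.85,.85,15);o=np.ones_like(t)
    e=np.vstack([np.c_[t*sx,o*sy],np.c_[t*sx,-o*sy],np.c_[o*sx,t*sy],np.c_[-o*sx,t*sy]])+[xs,0]
    M=np.array([[np.cos(yaw),-np.sin(yaw)],[np.sin(yaw),np.cos(yaw)]])
    return np.c_[e@M.T+c,np.full(len(e),z)]
def samp(k,P):
    u=proj(P,T if k=="top" else S).astype(np.float32); return cv2.remap(I[k],u[:,:1],u[:,1:],cv2.INTER_LINEAR).ravel()
def cost(v,views):
    s=0
    for k in views:
        for xs in(0,.044):
            s+=np.mean(samp(k,poly(v[:2],v[2],xs,.0095,.0135,.045)))-np.mean(samp(k,poly(v[:2],v[2],xs,.0155,.0195,.045)))
    return s
for views in(("top",),("side",),("top","side")):
    best=min((minimize(cost,[.4912+a,-.2671+b,np.radians(250)],args=(views,),method="Nelder-Mead",options=dict(initial_simplex=np.array([[.4912+a,-.2671+b,4.363],[.4932+a,-.2671+b,4.363],[.4912+a,-.2651+b,4.363],[.4912+a,-.2671+b,4.40]]))) for a in(-.003,0,.003) for b in(-.003,0,.003)),key=lambda q:q.fun)
    d=np.array([np.cos(best.x[2]),np.sin(best.x[2])])
    print(views,best.x[:2],np.degrees(best.x[2]),best.fun,"s",best.x[:2]@[-.342,-.94])
E
python3 rk.py
```

```text
('top',) [ 0.49043336 -0.26669595] 249.5884117649777 -100.01736450195312 s 0.08296598537957653
('side',) [ 0.48999544 -0.27031029] 250.31828484131833 -62.12028884887695 s 0.08651323103213496
('top', 'side') [ 0.4902576  -0.26796443] 249.88432870432135 -150.26370239257812 s 0.08421846296105556
```

Run:
```python
from h import *
fresh(); p,_=load()
Q=rot(249.9,0);t=[.4763,-.3064]
plan([(p+[0,0,.12],rot(184.5,0)),([.5,-.1,.19],rot(215,0)),(t+[.15],Q)])
```

```text
11.9 [0.5194 0.0449 0.0578] [ 0.086  0.018 -0.231  1.317 -0.     0.008] tilt/axes [[-0.997, -0.079, 0.005], [-0.079, 0.997, 0.0], [-0.005, -0.0, -1.0]] 0.02924251849625397 40.10445222258568 [-0.8 -0.2  6.2]
[-0.0006, -0.0, -0.12] [-0.0, 0.005, 0.0]
[0.0301, -0.143, -0.1323] [-0.002, 0.005, -0.532]
[0.0701, -0.3468, -0.0924] [-0.003, 0.004, -1.141]
```

Emit:
step_arm(series=[[[0, 0, -0.015], [0, 0, 0], 0.02], [[0, 0, -0.05], [0, 0, 0], 0.02], [[0, 0, -0.085], [0, 0, 0], 0.02], [[0, 0, -0.12], [0, 0, 0], 0.02], [[0.0301, -0.143, -0.1323], [0, 0.004, -0.532], 0.02], [[0.0301, -0.143, -0.1323], [0, 0.004, -0.532], 0.02], [[0.0301, -0.143, -0.1323], [0, 0.004, -0.532], 0.02], [[0.0301, -0.143, -0.1323], [0, 0.004, -0.532], 0.02], [[0.0701, -0.3468, -0.11], [-0.003, 0.004, -1.141], 0.02], [[0.0701, -0.3468, -0.11], [-0.003, 0.004, -1.141], 0.02], [[0.0701, -0.3468, -0.11], [-0.003, 0.004, -1.141], 0.02], [[0.0701, -0.3468, -0.11], [-0.003, 0.004, -1.141], 0.02], [[0.0701, -0.3468, -0.11], [-0.003, 0.004, -1.141], 0.02], [[0.0701, -0.3468, -0.11], [-0.003, 0.004, -1.141], 0.02], [[0.0701, -0.3468, -0.0924], [-0.003, 0.004, -1.141], 0.02], [[0.0701, -0.3468, -0.0924], [-0.003, 0.004, -1.141], 0.02], [[0.0701, -0.3468, -0.0924], [-0.003, 0.004, -1.141], 0.02], [[0.0701, -0.3468, -0.0924], [-0.003, 0.004, -1.141], 0.02], [[0.0701, -0.3468, -0.0924], [-0.003, 0.004, -1.141], 0.02], [[0.0701, -0.3468, -0.0924], [-0.003, 0.004, -1.141], 0.02]], force=80)

```text
time: 13.57
eef_pos: [0.4765, -0.3058, 0.1501]
tool_rot: [-0.573, 0.819, -0.0, -0.0]
force: [0.3, -0.1, -2.7]
gripper_width: 0.0287
grasp_force: 79.8
```

Run:
```python
from h import *
fresh()
Q=rot(249.9,0);t=[.4763,-.3064]
plan([(t+[.093],Q)])
```

```text
13.57 [ 0.4765 -0.3058  0.1501] [-0.57   0.11   0.044  1.505 -0.    -1.791] tilt/axes [[-0.343, -0.939, -0.0], [-0.939, 0.343, -0.0], [0.001, -0.0, -1.0]] 0.02868196709414538 79.75953340530396 [ 0.3 -0.1 -2.7]
[0.0006, 0.0, 0.0571] [-0.0, -0.001, 0.001]
```

Emit:
step_arm(series=[[[0.0003, 0, 0.02], [0, 0, 0], 0.02], [[0.0006, 0, 0.04], [0, 0, 0], 0.02], [[0.0006, 0, 0.055], [0, 0, 0], 0.02], [[0.0006, 0, 0.061], [0, 0, 0], 0.02], [[0.0006, 0, 0.063], [0, 0, 0], 0.02], [[0.0006, 0, 0.063], [0, 0, 0], 0.02], [[0.0006, 0, 0.063], [0, 0, 0], 0.02]])

```text
time: 14.15
eef_pos: [0.4763, -0.307, 0.0874]
tool_rot: [-0.573, 0.82, -0.0, -0.0]
force: [0.2, -0.4, -1.6]
gripper_width: 0.029
grasp_force: 79.8
```

Emit:
step_arm(series=[[[0, 0, 0.001], [0, 0, 0], 0.02], [[0, 0, 0.002], [0, 0, 0], 0.02], [[0, 0, 0.003], [0, 0, 0], 0.02], [[0, 0, 0.004], [0, 0, 0], 0.02], [[0, 0, 0.004], [0, 0, 0], 0.02]])

```text
time: 14.57
eef_pos: [0.4763, -0.3072, 0.0824]
tool_rot: [-0.573, 0.82, -0.0, -0.0]
force: [2.2, -0.8, -3.2]
gripper_width: 0.0285
grasp_force: 79.8
```

Emit:
step_arm(series=[[[0, 0, 0.0015], [0, 0, 0], 0.02], [[0, 0, 0.003], [0, 0, 0], 0.02], [[0, 0, 0.0045], [0, 0, 0], 0.02], [[0, 0, 0.006], [0, 0, 0], 0.02], [[0, 0, 0.006], [0, 0, 0], 0.02]])

```text
time: 14.98
eef_pos: [0.4762, -0.3071, 0.0761]
tool_rot: [-0.573, 0.82, -0.0, -0.0]
force: [5.5, -1.4, -3.6]
gripper_width: 0.0288
grasp_force: 79.8
```

Emit:
step_arm(series=[[[0, 0, 0.002], [0, 0, 0], 0.02], [[0, 0, 0.004], [0, 0, 0], 0.02], [[0, 0, 0.006], [0, 0, 0], 0.02], [[0, 0, 0.007], [0, 0, 0], 0.02], [[0, 0, 0.007], [0, 0, 0], 0.02]])

```text
time: 15.4
eef_pos: [0.4763, -0.3071, 0.0691]
tool_rot: [-0.573, 0.82, -0.0, -0.0]
force: [6.4, -2.3, -1.9]
gripper_width: 0.0288
grasp_force: 80.0
```

Emit:
step_arm(series=[[[0, -0.0008, 0.002], [0, 0, 0], 0.02], [[0, -0.0008, 0.004], [0, 0, 0], 0.02], [[0, -0.0008, 0.006], [0, 0, 0], 0.02], [[0, -0.0008, 0.008], [0, 0, 0], 0.02], [[0, -0.0008, 0.01], [0, 0, 0], 0.02], [[0, -0.0008, 0.012], [0, 0, 0], 0.02], [[0, -0.0008, 0.012], [0, 0, 0], 0.02]])

```text
time: 15.98
eef_pos: [0.4764, -0.3071, 0.0565]
tool_rot: [-0.573, 0.82, 0.001, -0.0]
force: [4.0, -2.4, -5.8]
gripper_width: 0.0287
grasp_force: 79.6
```

Emit:
step_arm(series=[[[0, 0, 0.001], [0, 0, 0], 0.02], [[0, 0, 0.002], [0, 0, 0], 0.02], [[0, 0, 0.0025], [0, 0, 0], 0.02], [[0, 0, 0.0025], [0, 0, 0], 0.02]])

```text
time: 16.32
eef_pos: [0.4764, -0.3072, 0.055]
tool_rot: [-0.573, 0.82, 0.0, -0.0]
force: [1.2, -0.8, 3.6]
gripper_width: 0.0285
grasp_force: 80.8
```

Spare B is home on the floor of pocket 3. I'll release it and retreat straight up.

Emit:
step_arm(series=[[[0, 0, -0.001], [0, 0, 0], 0.02], [[0, 0, -0.001], [0, 0, 0], 0.034], [[0, 0, -0.001], [0, 0, 0], 0.042], [[0, 0, -0.001], [0, 0, 0], 0.045], [[0, 0, -0.001], [0, 0, 0], 0.045], [[0, 0, -0.001], [0, 0, 0], 0.045], [[0, 0, -0.01], [0, 0, 0], 0.045], [[0, 0, -0.03], [0, 0, 0], 0.045], [[0, 0, -0.06], [0, 0, 0], 0.045], [[0, 0, -0.1], [0, 0, 0], 0.06], [[0, 0, -0.13], [0, 0, 0], 0.085], [[0, 0, -0.13], [0, 0, 0], 0.085], [[0, 0, -0.13], [0, 0, 0], 0.085]])

```text
time: 17.4
eef_pos: [0.4774, -0.3077, 0.1875]
tool_rot: [-0.573, 0.82, -0.002, 0.0]
force: [0.3, -0.7, -0.6]
gripper_width: 0.0852
grasp_force: 0.0
```

Run:
```python
from h import *
fresh()
Q=rot(152,-50);g=np.array([.4924,.3200,.012]);zt=Q.apply([0,0,1]);print(zt)
plan([([.5,0,.2],rot(200,0)),([.45,.27,.2],rot(160,-20)),(g-zt*.08+[0,0,.03],Q)],save=False)
for n in("top","side"):
    f=grab_frame(n); cv2.imwrite(f"pics/{n}5.png",f["img"][:,:,::-1])
```

```text
17.4 [ 0.4774 -0.3077  0.1875] [-0.572  0.115  0.121  1.574 -0.    -1.792] tilt/axes [[-0.344, -0.939, 0.003], [-0.939, 0.344, -0.002], [0.001, -0.003, -1.0]] 0.08516855867272909 0.0 [ 0.3 -0.7 -0.6]
[ 0.6763771  -0.35963608 -0.64278761]
[-0.2967, 0.0846, -0.0131] [-0.003, 0.0, 0.871]
[-0.533, 0.2244, -0.0138] [0.27, -0.273, 1.552]
[-0.6031, 0.2628, 0.0926] [0.737, -0.643, 1.589]
```

Emit:
step_arm(series=[[[-0.2967, 0.0846, -0.0131], [0, 0, 0.871], 0.085], [[-0.2967, 0.0846, -0.0131], [0, 0, 0.871], 0.085], [[-0.2967, 0.0846, -0.0131], [0, 0, 0.871], 0.085], [[-0.2967, 0.0846, -0.0131], [0, 0, 0.871], 0.085], [[-0.2967, 0.0846, -0.0131], [0, 0, 0.871], 0.085], [[-0.2967, 0.0846, -0.0131], [0, 0, 0.871], 0.085], [[-0.2967, 0.0846, -0.0131], [0, 0, 0.871], 0.085], [[-0.533, 0.2244, -0.0138], [0.27, -0.273, 1.552], 0.085], [[-0.533, 0.2244, -0.0138], [0.27, -0.273, 1.552], 0.085], [[-0.533, 0.2244, -0.0138], [0.27, -0.273, 1.552], 0.085], [[-0.533, 0.2244, -0.0138], [0.27, -0.273, 1.552], 0.085], [[-0.533, 0.2244, -0.0138], [0.27, -0.273, 1.552], 0.085], [[-0.533, 0.2244, -0.0138], [0.27, -0.273, 1.552], 0.085], [[-0.533, 0.2244, -0.0138], [0.27, -0.273, 1.552], 0.085], [[-0.6031, 0.2628, 0.0926], [0.737, -0.643, 1.589], 0.085], [[-0.6031, 0.2628, 0.0926], [0.737, -0.643, 1.589], 0.085], [[-0.6031, 0.2628, 0.0926], [0.737, -0.643, 1.589], 0.085], [[-0.6031, 0.2628, 0.0926], [0.737, -0.643, 1.589], 0.085], [[-0.6031, 0.2628, 0.0926], [0.737, -0.643, 1.589], 0.085], [[-0.6031, 0.2628, 0.0926], [0.737, -0.643, 1.589], 0.085]])

```text
time: 19.17
eef_pos: [0.4332, 0.3502, 0.0831]
tool_rot: [0.215, 0.88, -0.107, 0.409]
force: [-0.6, -1.4, -0.8]
gripper_width: 0.0853
grasp_force: 0.0
```

Emit:
step_arm(series=[[[0, 0, 0], [0, 0, 0], 0.085], [[0, 0, 0], [0, 0, 0], 0.085]])

```text
time: 19.33
eef_pos: [0.437, 0.3492, 0.0918]
tool_rot: [0.219, 0.881, -0.102, 0.407]
force: [0.4, -0.7, 0.3]
gripper_width: 0.0849
grasp_force: 0.0
```

Run:
```python
from h import *
fresh()
Q=rot(152,-50);g=np.array([.4924,.3200,.012]);zt=Q.apply([0,0,1])
plan([(g-zt*.08,Q)],save=False)
```

```text
19.33 [0.437  0.3492 0.0918] [ 1.073  0.041 -0.34   1.18  -0.867  1.556] tilt/axes [[-0.572, 0.469, 0.673], [0.302, 0.883, -0.358], [-0.762, -0.001, -0.647]] 0.08489203323480178 0.0 [ 0.4 -0.7  0.3]
[0.0208, 0.0003, 0.0194] [-0.0, -0.006, 0.002]
```

Emit:
step_arm(series=[[[0.0208, 0.0003, 0.0194], [0, -0.006, 0.002], 0.085], [[0.0208, 0.0003, 0.0194], [0, -0.006, 0.002], 0.085], [[0.0208, 0.0003, 0.0394], [0, -0.006, 0.002], 0.085], [[0.0208, 0.0003, 0.0594], [0, -0.006, 0.002], 0.085], [[0.0208, 0.0003, 0.0794], [0, -0.006, 0.002], 0.085], [[0.0208, 0.0003, 0.0894], [0, -0.006, 0.002], 0.085], [[0.0208, 0.0003, 0.0974], [0, -0.006, 0.002], 0.085], [[0.0208, 0.0003, 0.0994], [0, -0.006, 0.002], 0.085], [[0.0208, 0.0003, 0.0994], [0, -0.006, 0.002], 0.085], [[0.0208, 0.0003, 0.0994], [0, -0.006, 0.002], 0.05], [[0.0208, 0.0003, 0.0994], [0, -0.006, 0.002], 0.035], [[0.0208, 0.0003, 0.0994], [0, -0.006, 0.002], 0.02], [[0.0208, 0.0003, 0.0994], [0, -0.006, 0.002], 0.02], [[0.0208, 0.0003, 0.0994], [0, -0.006, 0.002], 0.02], [[0.0208, 0.0003, 0.0994], [0, -0.006, 0.002], 0.02], [[0.0208, 0.0003, 0.0994], [0, -0.006, 0.002], 0.02], [[0.0208, 0.0003, 0.0994], [0, -0.006, 0.002], 0.02], [[0.0208, 0.0003, 0.0994], [0, -0.006, 0.002], 0.02]], force=60)

```text
time: 20.83
eef_pos: [0.4924, 0.3209, 0.0126]
tool_rot: [0.22, 0.879, -0.102, 0.411]
force: [-5.9, 0.2, 4.9]
gripper_width: 0.0285
grasp_force: 60.0
```

Run:
```python
from h import *
fresh(); p,_=load()
plan([(p+[0,0,.1],rot(152,-50)),((.5,.2,.18),rot(168,0)),((.52,.045,.14),rot(184.5,40))],save=False)
```

```text
20.83 [0.4924 0.3209 0.0126] [ 0.956  0.085 -0.465  0.869 -0.865  1.377] tilt/axes [[-0.565, 0.47, 0.678], [0.303, 0.882, -0.359], [-0.767, 0.003, -0.641]] 0.02846899622579026 60.03234386444092 [-5.9  0.2  4.9]
[-0.0767, 0.0003, -0.0641] [0.001, 0.002, -0.003]
[-0.1695, -0.1027, -0.0587] [-0.12, 0.869, -0.263]
[-0.1971, -0.2302, 0.0362] [-0.053, 1.527, -0.628]
```

Emit:
step_arm(series=[[[-0.0256, 0, -0.0214], [0, 0, 0], 0.02], [[-0.0512, 0, -0.0428], [0, 0, 0], 0.02], [[-0.0767, 0, -0.0641], [0, 0, 0], 0.02], [[-0.1695, -0.1027, -0.0587], [-0.12, 0.869, -0.263], 0.02], [[-0.1695, -0.1027, -0.0587], [-0.12, 0.869, -0.263], 0.02], [[-0.1695, -0.1027, -0.0587], [-0.12, 0.869, -0.263], 0.02], [[-0.1695, -0.1027, -0.0587], [-0.12, 0.869, -0.263], 0.02], [[-0.1695, -0.1027, -0.0587], [-0.12, 0.869, -0.263], 0.02], [[-0.1695, -0.1027, -0.0587], [-0.12, 0.869, -0.263], 0.02], [[-0.1695, -0.1027, -0.0587], [-0.12, 0.869, -0.263], 0.02], [[-0.1971, -0.2302, 0.0362], [-0.053, 1.527, -0.628], 0.02], [[-0.1971, -0.2302, 0.0362], [-0.053, 1.527, -0.628], 0.02], [[-0.1971, -0.2302, 0.0362], [-0.053, 1.527, -0.628], 0.02], [[-0.1971, -0.2302, 0.0362], [-0.053, 1.527, -0.628], 0.02], [[-0.1971, -0.2302, 0.0362], [-0.053, 1.527, -0.628], 0.02], [[-0.1971, -0.2302, 0.0362], [-0.053, 1.527, -0.628], 0.02], [[-0.1971, -0.2302, 0.0362], [-0.053, 1.527, -0.628], 0.02], [[-0.1971, -0.2302, 0.0362], [-0.053, 1.527, -0.628], 0.02], [[-0.1971, -0.2302, 0.0362], [-0.053, 1.527, -0.628], 0.02], [[-0.1971, -0.2302, 0.0362], [-0.053, 1.527, -0.628], 0.02]], force=100)

```text
time: 22.5
eef_pos: [0.5201, 0.0447, 0.1403]
tool_rot: [-0.037, 0.939, -0.013, -0.34]
force: [-0.5, 1.0, -1.9]
gripper_width: 0.0278
grasp_force: 100.6
```

Emit:
step_arm(series=[[[0, 0, 0], [0, 0, 0], 0.02], [[0, 0, 0], [0, 0, 0], 0.02], [[0, 0, 0], [0, 0, 0], 0.02]])

```text
time: 22.75
eef_pos: [0.5198, 0.0447, 0.1412]
tool_rot: [-0.037, 0.94, -0.013, -0.34]
force: [-0.3, -0.6, -2.5]
gripper_width: 0.0274
grasp_force: 100.6
```

Run:
```python
from h import *
fresh()
plan([((.52,.045,.054),rot(184.5,40))],save=False)
a,b=grab_frame("side")["img"][100:240,210:390,::-1],cv2.imread("pics/top5.png")[185:285,380:520]
a=cv2.resize(a,(400,311),interpolation=cv2.INTER_CUBIC);b=cv2.resize(b,(400,311),interpolation=cv2.INTER_CUBIC)
cv2.imwrite("pics/c6.png",np.hstack([a,b]))
```

```text
22.75 [0.5198 0.0447 0.1412] [0.084 0.719 0.639 2.186 0.003 0.004] tilt/axes [[-0.766, -0.078, -0.638], [-0.06, 0.997, -0.05], [0.64, -0.0, -0.768]] 0.027398789649850937 100.55853366851807 [-0.3 -0.6 -2.5]
[-0.056, 0.0003, 0.0669] [0.0, 0.003, -0.0]
```

View pics/c6.png

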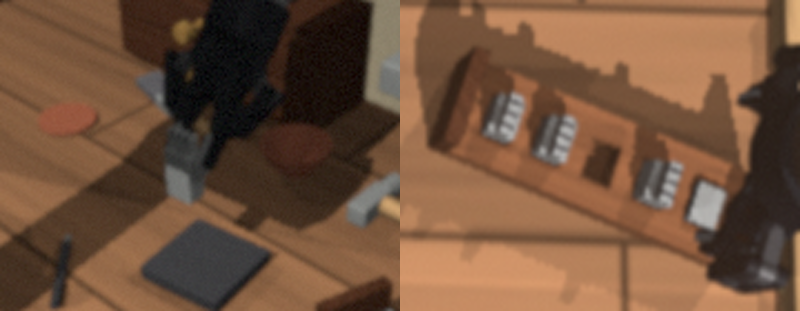

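The left half shows spare A upright over the block, tongue up. The right half shows spare B standing in pocket 3 at about (658,183), with pocket 2 empty at (602,162). I'll set A down on the block.

Emit:
step_arm(series=[[[-0.013, 0, 0.0155], [0, 0.003, 0], 0.02], [[-0.026, 0, 0.031], [0, 0.003, 0], 0.02], [[-0.039, 0, 0.0465], [0, 0.003, 0], 0.02], [[-0.049, 0, 0.0585], [0, 0.003, 0], 0.02], [[-0.055, 0, 0.0657], [0, 0.003, 0], 0.02], [[-0.056, 0, 0.0669], [0, 0.003, 0], 0.02], [[-0.056, 0, 0.0669], [0, 0.003, 0], 0.02], [[-0.056, 0, 0.0669], [0, 0.003, 0], 0.02]])

```text
time: 23.47
eef_pos: [0.5201, 0.0446, 0.0535]
tool_rot: [-0.037, 0.939, -0.013, -0.343]
force: [0.5, 0.2, -3.2]
gripper_width: 0.0276
grasp_force: 100.6
```

Emit:
step_arm(series=[[[-0.0006, 0, 0.0008], [0, 0, 0], 0.02], [[-0.0013, 0, 0.0015], [0, 0, 0], 0.02], [[-0.0019, 0, 0.0023], [0, 0, 0], 0.02], [[-0.0019, 0, 0.0023], [0, 0, 0], 0.02]])

```text
time: 23.8
eef_pos: [0.52, 0.0445, 0.0503]
tool_rot: [-0.037, 0.939, -0.013, -0.343]
force: [1.0, 0.1, 3.0]
gripper_width: 0.0276
grasp_force: 101.1
```

Emit:
step_arm(series=[[[-0.0006, 0, 0.0008], [0, 0, 0], 0.02], [[-0.001, 0, 0.0012], [0, 0, 0], 0.02], [[-0.001, 0, 0.0012], [0, 0, 0], 0.02]])

```text
time: 24.05
eef_pos: [0.52, 0.0446, 0.0502]
tool_rot: [-0.037, 0.939, -0.013, -0.343]
force: [3.6, 0.5, 14.7]
gripper_width: 0.0276
grasp_force: 102.5
```

Emit:
step_arm(series=[[[0.0008, 0, -0.001], [0, 0, 0], 0.02], [[0.0008, 0, -0.001], [0, 0, 0], 0.02], [[0.0008, 0, -0.001], [0, 0, 0], 0.034], [[0.0008, 0, -0.001], [0, 0, 0], 0.04], [[0.0008, 0, -0.001], [0, 0, 0], 0.05], [[0.0008, 0, -0.001], [0, 0, 0], 0.05], [[0.0008, 0, -0.001], [0, 0, 0], 0.05], [[0.0008, 0, -0.01], [0, 0, 0], 0.05], [[0.0008, 0, -0.03], [0, 0, 0], 0.05], [[0.0008, 0, -0.06], [0, 0, 0], 0.05], [[0.0008, 0, -0.09], [0, 0, 0], 0.06], [[0.0008, 0, -0.09], [0, 0, 0], 0.06], [[0.0008, 0, -0.09], [0, 0, 0], 0.06]], force=40)

```text
time: 25.13
eef_pos: [0.5782, 0.0491, 0.1171]
tool_rot: [-0.037, 0.939, -0.013, -0.342]
force: [0.6, -0.1, 0.0]
gripper_width: 0.0598
grasp_force: 0.0
```

Run:
```python
from h import *
fresh()
Q=rot(184.5,0);c=[.5184,.0445]
plan([(c+[.17],Q),(c+[.13],Q)],save=False)
```

```text
25.13 [0.5782 0.0491 0.1171] [0.083 0.934 0.933 2.269 0.003 0.004] tilt/axes [[-0.763, -0.078, -0.642], [-0.06, 0.997, -0.05], [0.644, -0.0, -0.765]] 0.05977887715597852 0.0 [ 0.6 -0.1  0. ]
[0.0799, 0.0001, -0.0019] [0.0, -0.699, -0.0]
[0.0542, 0.0001, 0.0287] [0.0, -0.699, -0.0]
```

Emit:
step_arm(series=[[[0.0799, 0, -0.0019], [0, -0.699, 0], 0.06], [[0.0799, 0, -0.0019], [0, -0.699, 0], 0.06], [[0.0799, 0, -0.0019], [0, -0.699, 0], 0.06], [[0.0799, 0, -0.0019], [0, -0.699, 0], 0.06], [[0.0799, 0, -0.0019], [0, -0.699, 0], 0.06], [[0.0799, 0, -0.0019], [0, -0.699, 0], 0.06], [[0.0799, 0, -0.0019], [0, -0.699, 0], 0.06], [[0.0542, 0, 0.0287], [0, -0.699, 0], 0.06], [[0.0542, 0, 0.0287], [0, -0.699, 0], 0.06], [[0.0542, 0, 0.0287], [0, -0.699, 0], 0.06], [[0.0542, 0, 0.0287], [0, -0.699, 0], 0.06]])

```text
time: 26.05
eef_pos: [0.5174, 0.0444, 0.1308]
tool_rot: [-0.039, 0.999, -0.0, -0.002]
force: [-0.0, 0.6, 1.2]
gripper_width: 0.0598
grasp_force: 0.0
```

Run:
```python
from h import *
fresh()
plan([([.5184,.0445,.056],rot(184.5,0))],save=False)
```

```text
26.05 [0.5174 0.0444 0.1308] [ 0.086  0.003 -0.105  1.466 -0.     0.007] tilt/axes [[-0.997, -0.078, -0.004], [-0.078, 0.997, -0.0], [0.004, -0.0, -1.0]] 0.05982955303420786 0.0 [-0.   0.6  1.2]
[-0.0013, 0.0001, 0.0748] [-0.0, -0.004, -0.0]
```

Emit:
step_arm(series=[[[-0.0008, 0, 0.015], [0, 0, 0], 0.06], [[-0.0008, 0, 0.035], [0, 0, 0], 0.06], [[-0.0008, 0, 0.055], [0, 0, 0], 0.06], [[-0.0008, 0, 0.068], [0, 0, 0], 0.06], [[-0.0008, 0, 0.073], [0, 0, 0], 0.06], [[-0.0008, 0, 0.073], [0, 0, 0], 0.06], [[-0.0008, 0, 0.073], [0, 0, 0], 0.04], [[-0.0008, 0, 0.073], [0, 0, 0], 0.034], [[-0.0008, 0, 0.073], [0, 0, 0], 0.02], [[-0.0008, 0, 0.073], [0, 0, 0], 0.02], [[-0.0008, 0, 0.073], [0, 0, 0], 0.02], [[-0.0008, 0, 0.073], [0, 0, 0], 0.02], [[-0.0008, 0, 0.073], [0, 0, 0], 0.02], [[-0.0008, 0, 0.073], [0, 0, 0], 0.02]])

```text
time: 27.22
eef_pos: [0.519, 0.0445, 0.0586]
tool_rot: [-0.039, 0.999, -0.0, 0.0]
force: [0.9, 0.9, 5.9]
gripper_width: 0.0293
grasp_force: 40.4
```

Run:
```python
from h import *
fresh(); p,_=load()
d=np.array([np.cos(np.radians(249.9)),np.sin(np.radians(249.9))])
h=-np.array([np.cos(np.radians(184.5)),np.sin(np.radians(184.5))])
o=(np.array([.5184,.0445])-p[:2])@(-h); print("die along tool x",o)
P2=np.array([.4755,-.3096])-.044*d-[0,0]; P2=P2+np.array([.939,-.343])*.0003
t=(P2-o*d).tolist(); print(t)
plan([(p+[0,0,.12],rot(184.5,0)),([.5,-.1,.19],rot(215,0)),(t+[.15],rot(249.9,0))],save=False)
```

```text
27.22 [0.519  0.0445 0.0586] [ 0.086  0.021 -0.226  1.323 -0.     0.007] tilt/axes [[-0.997, -0.078, 0.0], [-0.078, 0.997, -0.0], [-0.0, -0.0, -1.0]] 0.029255284949796494 40.42663335800171 [0.9 0.9 5.9]
die along tool x 0.000569876486661409
[0.4910985701411247, -0.26784758517480517]
[-0.0001, -0.0, -0.12] [-0.0, 0.0, -0.0]
[0.0302, -0.1426, -0.1314] [-0.0, 0.0, -0.533]
[0.0522, -0.3092, -0.0914] [-0.0, 0.0, -1.142]
```

Emit:
step_arm(series=[[[0, 0, -0.015], [0, 0, 0], 0.02], [[0, 0, -0.05], [0, 0, 0], 0.02], [[0, 0, -0.085], [0, 0, 0], 0.02], [[0, 0, -0.12], [0, 0, 0], 0.02], [[0.0302, -0.1426, -0.1314], [0, 0, -0.533], 0.02], [[0.0302, -0.1426, -0.1314], [0, 0, -0.533], 0.02], [[0.0302, -0.1426, -0.1314], [0, 0, -0.533], 0.02], [[0.0302, -0.1426, -0.1314], [0, 0, -0.533], 0.02], [[0.0522, -0.3092, -0.11], [0, 0, -1.142], 0.02], [[0.0522, -0.3092, -0.11], [0, 0, -1.142], 0.02], [[0.0522, -0.3092, -0.11], [0, 0, -1.142], 0.02], [[0.0522, -0.3092, -0.11], [0, 0, -1.142], 0.02], [[0.0522, -0.3092, -0.11], [0, 0, -1.142], 0.02], [[0.0522, -0.3092, -0.11], [0, 0, -1.142], 0.02], [[0.0522, -0.3092, -0.0914], [0, 0, -1.142], 0.02], [[0.0522, -0.3092, -0.0914], [0, 0, -1.142], 0.02], [[0.0522, -0.3092, -0.0914], [0, 0, -1.142], 0.02], [[0.0522, -0.3092, -0.0914], [0, 0, -1.142], 0.02], [[0.0522, -0.3092, -0.0914], [0, 0, -1.142], 0.02], [[0.0522, -0.3092, -0.0914], [0, 0, -1.142], 0.02]], force=80)

```text
time: 28.88
eef_pos: [0.4906, -0.2677, 0.1495]
tool_rot: [-0.573, 0.819, 0.0, -0.001]
force: [0.1, 0.5, -2.2]
gripper_width: 0.0288
grasp_force: 79.7
```

Run:
```python
from h import *
fresh()
plan([([.4911,-.2678,.088],rot(249.9,0))],save=False)
```

```text
28.88 [ 0.4906 -0.2677  0.1495] [-4.990e-01  9.400e-02  2.500e-02  1.503e+00 -1.000e-03 -1.719e+00] tilt/axes [[-0.343, -0.939, -0.002], [-0.939, 0.343, -0.001], [0.001, 0.001, -1.0]] 0.028830911141330413 79.7292959690094 [ 0.1  0.5 -2.2]
[-0.0002, -0.0005, 0.0615] [0.001, -0.001, 0.001]
```

Emit:
step_arm(series=[[[0, -0.0004, 0.02], [0, 0, 0], 0.02], [[0, -0.0004, 0.04], [0, 0, 0], 0.02], [[0, -0.0004, 0.054], [0, 0, 0], 0.02], [[0, -0.0004, 0.06], [0, 0, 0], 0.02], [[0, -0.0004, 0.0615], [0, 0, 0], 0.02], [[0, -0.0004, 0.0615], [0, 0, 0], 0.02], [[0, -0.0004, 0.0615], [0, 0, 0], 0.02]])

```text
time: 29.47
eef_pos: [0.491, -0.2683, 0.0884]
tool_rot: [-0.573, 0.82, -0.0, -0.001]
force: [0.8, -0.3, -3.3]
gripper_width: 0.0287
grasp_force: 79.7
```

Emit:
step_arm(series=[[[0, 0, 0.001], [0, 0, 0], 0.02], [[0, 0, 0.002], [0, 0, 0], 0.02], [[0, 0, 0.003], [0, 0, 0], 0.02], [[0, 0, 0.004], [0, 0, 0], 0.02], [[0, 0, 0.005], [0, 0, 0], 0.02], [[0, 0, 0.005], [0, 0, 0], 0.02]])

```text
time: 29.97
eef_pos: [0.4907, -0.2682, 0.0821]
tool_rot: [-0.573, 0.82, 0.0, -0.001]
force: [1.3, -1.3, -3.7]
gripper_width: 0.0287
grasp_force: 79.6
```

Emit:
step_arm(series=[[[0, 0, 0.0015], [0, 0, 0], 0.02], [[0, 0, 0.003], [0, 0, 0], 0.02], [[0, 0, 0.0045], [0, 0, 0], 0.02], [[0, 0, 0.0045], [0, 0, 0], 0.02]])

```text
time: 30.3
eef_pos: [0.4907, -0.2682, 0.0774]
tool_rot: [-0.573, 0.82, 0.0, -0.001]
force: [2.9, -1.4, -4.7]
gripper_width: 0.0289
grasp_force: 79.5
```

Emit:
step_arm(series=[[[0, -0.0006, 0.002], [0, 0, 0], 0.02], [[0, -0.0006, 0.004], [0, 0, 0], 0.02], [[0, -0.0006, 0.006], [0, 0, 0], 0.02], [[0, -0.0006, 0.008], [0, 0, 0], 0.02], [[0, -0.0006, 0.01], [0, 0, 0], 0.02], [[0, -0.0006, 0.01], [0, 0, 0], 0.02]])

```text
time: 30.8
eef_pos: [0.4908, -0.2682, 0.067]
tool_rot: [-0.573, 0.82, 0.001, -0.001]
force: [1.4, -0.1, -2.6]
gripper_width: 0.0282
grasp_force: 79.7
```

Emit:
step_arm(series=[[[0, 0, 0.002], [0, 0, 0], 0.02], [[0, 0, 0.004], [0, 0, 0], 0.02], [[0, 0, 0.006], [0, 0, 0], 0.02], [[0, 0, 0.008], [0, 0, 0], 0.02], [[0, 0, 0.0095], [0, 0, 0], 0.02], [[0, 0, 0.0095], [0, 0, 0], 0.02]])

```text
time: 31.3
eef_pos: [0.4908, -0.2682, 0.0578]
tool_rot: [-0.573, 0.82, 0.001, -0.001]
force: [0.4, 0.2, -2.8]
gripper_width: 0.0288
grasp_force: 79.7
```

Emit:
step_arm(series=[[[0, 0, 0.001], [0, 0, 0], 0.02], [[0, 0, 0.002], [0, 0, 0], 0.02], [[0, 0, 0.0028], [0, 0, 0], 0.02], [[0, 0, 0.0028], [0, 0, 0], 0.02]])

```text
time: 31.63
eef_pos: [0.491, -0.2683, 0.0558]
tool_rot: [-0.573, 0.82, 0.0, -0.001]
force: [-1.0, 1.1, 1.7]
gripper_width: 0.0288
grasp_force: 80.3
```

On the floor. I'll release it, retreat and check.

Emit:
step_arm(series=[[[0, 0, -0.0005], [0, 0, 0], 0.02], [[0, 0, -0.0005], [0, 0, 0], 0.034], [[0, 0, -0.0005], [0, 0, 0], 0.042], [[0, 0, -0.0005], [0, 0, 0], 0.045], [[0, 0, -0.0005], [0, 0, 0], 0.045], [[0, 0, -0.0005], [0, 0, 0], 0.045], [[0, 0, -0.01], [0, 0, 0], 0.045], [[0, 0, -0.03], [0, 0, 0], 0.045], [[0, 0, -0.06], [0, 0, 0], 0.045], [[0, 0, -0.1], [0, 0, 0], 0.045], [[0, 0, -0.14], [0, 0, 0], 0.045], [[0.1, 0.1, -0.16], [0, 0, 0], 0.045], [[-0.15, 0.1, -0.16], [0, 0, 0], 0.045], [[-0.2, 0.1, -0.16], [0, 0, 0], 0.045], [[-0.25, 0.1, -0.16], [0, 0, 0], 0.045], [[-0.25, 0.1, -0.16], [0, 0, 0], 0.045], [[-0.25, 0.1, -0.16], [0, 0, 0], 0.045], [[-0.25, 0.1, -0.16], [0, 0, 0], 0.045], [[-0.25, 0.1, -0.16], [0, 0, 0], 0.045], [[-0.25, 0.1, -0.16], [0, 0, 0], 0.045]])

```text
time: 33.3
eef_pos: [0.4837, 0.0064, 0.2164]
tool_rot: [-0.575, 0.818, 0.001, -0.0]
force: [0.8, -0.3, -0.3]
gripper_width: 0.0448
grasp_force: 0.0
```

Run:
```python
from h import *
fresh()
a=grab_frame("side")["img"][210:380,330:490,::-1];b=grab_frame("top")["img"][185:285,380:520,::-1]
a=cv2.resize(a,(400,425),interpolation=cv2.INTER_CUBIC);b=cv2.resize(b,(400,425),interpolation=cv2.INTER_CUBIC)
cv2.imwrite("pics/c7.png",np.hstack([a,b]))
```

```text
33.3 [0.4837 0.0064 0.2164] [ 1.200e-02 -7.500e-02 -1.600e-02  1.631e+00  1.000e-03 -1.213e+00] tilt/axes [[-0.338, -0.941, -0.001], [-0.941, 0.338, 0.001], [-0.001, 0.001, -1.0]] 0.04479176887006992 0.0 [ 0.8 -0.3 -0.3]
```

View pics/c7.png

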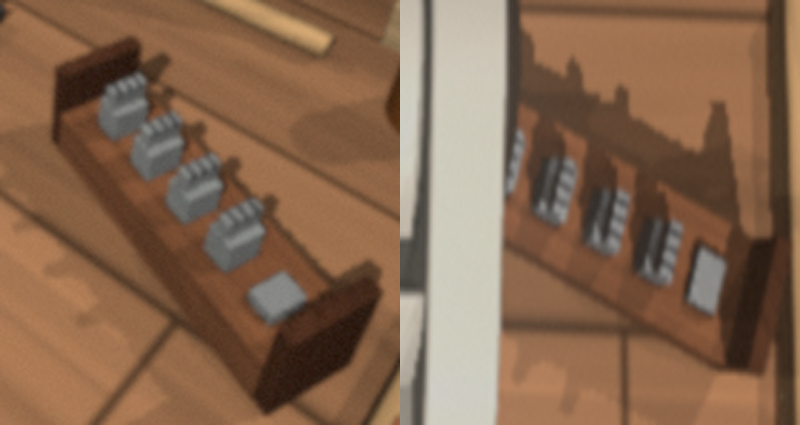

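In the side view, all four tongued dies stand in a row at equal height, at about (125,108), (157,148), (194,188) and (234,236). The short die is in place at (277,298) and the gripper is clear.

```bash
python3 -c "
from plant import r
print(r.hand_in())"
```

```text
the job is handed in; nothing more can be done
None
```

I handed the job in at about 33 s: spare A stands in pocket 2 and spare B in pocket 3 (counting from the end by the bench block), both tongue up, on the pocket floor and released; the last pictures show the other dies in place, but no verdict came back.

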